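# Clamp the heat tool in its bench stand

### The arm

A 7-joint arm with a two-finger parallel gripper is mounted at the origin on the work surface. World frame = base frame: x ahead of the robot, y to its left, z up, the work surface at z = 0. Lengths are in m, angles in rad, forces in N, time in s.
With the tool pointing down it reaches from about 0.4 to 0.85 m from the base axis. Payload 10.4 kg.
Tool frame: the origin (TCP) lies between the finger pads; the fingertips stand r.nose_length ahead of it and the grasp point (between the pads) lies 6 mm ahead of it (r.nose_length is the distance from the TCP to the fingertips, in m); z points along the fingers, x is the direction in which the jaws open and shut, and the axes are right-handed (so a half turn about z gives the same grasp; the last joint's range is limited). The gripper opens to 87 mm and grips with 3 to 60 N. Pads are 19 mm wide; open, the fingers measure 117 mm over their backs; the gripper's body (75 mm by 190 mm) begins 51 mm behind the grasp point.
Start: joints at [1.267, 0.332, -0.065, 1.46, 0.022, 1.35, -0.088], TCP at [0.173, -0.601, 0.248] pointing down, gripper open.
Joint ranges: [-2.6, 2.6], [-0.5, 2.12], [-1.47, 1.34], [0.16, 2.42], [-1.27, 4.41], [0.06, 2.06], [-2.6, 2.6]. Speed limits (rad/s): [2.22, 2.22, 2.79, 2.79, 3.14, 3.14, 3.14].

### API

Orientations are given as a unit quaternion [x, y, z, w].
In Python, from bench import r gives the robot as it stands. The module is installed in compiled form; this text tells all that it offers.
- The arm moves only by the shell command python3 -m creep 'ROWS' [OPENING] [FORCE]. ROWS is JSON, a list of rows, each an object of numbers: "x", "y", "z": the shift along the world's x, y, z in m; "spin": the turn about the world's z in degrees. In form: [{"x": .., "y": .., "z": .., "spin": ..}, ...]. A call has 1 to 12 rows; each row is the pose to reach, as a shift and turn from the pose commanded when the call began; what a row does not reach only later rows make up. A row lasts 1/8 s, in which the tool goes at most 62.5 mm and 10.7 degrees, less where a joint would pass 70% of its speed; a pose out of reach is approached as far as the arm can. A call with a gripper value outside its range is refused whole. OPENING is the finger opening in m, from 0 to 0.087, set as the call begins (- or left out, the last holds). The fingers move at their own pace and stop on an object; FORCE is the grip in N (left out, the last holds). Time passes only in rows, so rows that repeat a pose let the fingers close. It gives the time, the measured TCP pose, the force and the opening at its end, in the units of the state.
- r.read_state(): the state, without advancing time (a new reading comes with each control period).
- r.camera(name): name is "scene" or "top" or "wrist"; returns a dict with "pixels" (420x560x3 uint8, blue, green, red), "z_map" (420x560 float32, m along the optical axis (not along the pixel's ray), 0 where there is no reading), "K" (3x3 intrinsics, pixels), "k1" (the pictures are not rectified: a ray, as slopes to the right and down, at radius r is drawn at 1 + k1 r^2 times it, then the intrinsics apply), "R" (3x3) and "t" (3): a world point X has camera coordinates R X + t. Camera axes: x right, y down, z forward; pixel columns grow to the right and rows downward; lengths in m; the calibration is good to about 2 mm. A picture is of the moment at which its call begins.
- r.close_job(): hands the job in, once; it reports no verdict.
The state is a dict: "time": time; "joint_positions": joint angles; "joint_vel": joint speeds; "joint_torque": joint torques, N m; "ee_pos": TCP position; "eef_rot": TCP orientation; "ft_force": force on the tool from outside, world axes, zero at the start; "torque": the same for the moment, N m; "width": finger opening in m.
Only numpy, scipy, OpenCV 4.12 (cv2) and the standard library are available. Lean on these libraries where they do the work, as an engineer would, in place of code of your own. Each camera call takes 0.05 s, during which the arm holds its last target. There are 200 camera calls.

### The job

Mount the red heat tool hands-free in the bench stand: lay its steel neck down in the open clamp with the body in the rear rest and the nozzle pointing out past the clamp, swing the yellow hinged cap fully over the neck, then swing the bolt up so that it sits home in the slot of the cap, and let go. Do not move or tip the brush jar, the spray bottle or the paint pot.

Things in the scene. Friction and masses are not known exactly. Their poses are not given: they have to be found in the camera images.
- tool_grip (a point): Grip point of the straight heat tool (0.4 kg) lying on the table: on its axis, 23 mm above its underside, 10 mm behind the centre of mass. y axis points to the nozzle, z up, x across the flat sides. Raspberry-red square body 46 x 46 mm, from 75 mm behind this point to 57 mm ahead; then steel neck, 44 mm dark collar 8 mm thick, and 26 mm nozzle ending 150 mm ahead.
- tool_neck (a point): Middle of the heat tool's bare round steel neck (34 mm diameter, 56 mm long), on the tool's axis, 85 mm ahead of tool_grip along y; same axes as tool_grip.
- saddle (a point): Centre of the fixed stand's clamp: the middle of the neck belongs here, 85 mm above the table. y: the tool's final direction (nozzle to +y); z up; x from swing bolt to cap hinge. The half-round aluminium saddle below is 42 mm long in y (neck plays 7 mm either way), rim 2 mm below this point. Tool mounted: tool_grip at y = -85 mm. Dark base plate 120 x 215 x 12 mm.
- rear_rest (a point): Middle of the rubber floor of the stand's rear rest, 135 mm behind saddle along y, 62 mm above the table: a U for the tool's body, 50 mm wide inside, 20 mm long in y, lips flaring outwards up to 84 mm above the table. Between it and the saddle 104 mm are free for fingers beside the body.
- cap (a joint): The clamp's yellow hinged upper half. 0 rad = closed over the neck, about 1.57 = upright, 2.0 = leaning back on its stop. The stiff hinge holds it upright or leaning back; pushed over below about 0.7 rad it falls shut by itself. It starts open at 1.5 to 1.85.
- cap_hinge (a point): Hinge line of the cap, along saddle's y axis: 36 mm to saddle's +x side, 85 mm above the table. The cap is 42 mm wide in y and reaches 92 mm from this line to the ends of its fork; closed, it bulges to 25 mm above this line over the neck. About 1 N at the fork swings it over.
- cap_slot (a point): Middle of the slot in the cap's fork, 79 mm from the hinge: a slot 12 mm wide and 25 mm deep, open at the free end, in a tab 10 mm thick and 42 mm wide. Closed, the tab's top is 95 mm above the table.
- bolt (a joint): The swing bolt, opposite the cap hinge. 0 rad = home, in the slot, leaning 0.1 rad inwards; 1.05 = hanging outwards (to saddle's -x) on its stop, where it starts. It swings freely about saddle's y axis: below about 0.05 rad it falls home by itself, beyond about 0.15 it falls back out. Stood up before the cap is closed, it blocks the cap.
- bolt_pivot (a point): Pivot of the swing bolt: 42 mm on the -x side of saddle, 45 mm above the table.
- bolt_knob (a point): Grip point of the swing bolt's black round knob nut, on the bolt's axis 82 mm from the pivot, 10 mm below the knob's end. Knob 22 mm in diameter, 34 mm long, with a steel washer of the same diameter under it; shank 9 mm. Its z axis points along the bolt away from the pivot, y along saddle's y. At home it is about 127 mm above the table.
- brush_jar: Bystander: clear jar 72 mm in diameter and 100 mm high with brushes standing in it up to 190 mm. Origin at the centre of its underside.
- spray_bottle: Bystander: white bottle 48 mm in diameter, 130 mm high. Origin at the centre of its underside.
- paint_pot: Bystander: yellow paint pot with white lid, 66 mm in diameter, 60 mm high. Origin at the centre of its underside.
Things that resemble listed ones, but are neither listed nor needed, are in the scene too. What is shaped like the part that bears saddle but brown or green is not meant. Of the things that look like the part that bears tool_grip, the smaller one is meant.

How it is judged:
On the way, in this order (a step that is already met when the one before it is completed fails the run):
1. the tool's neck lies in the saddle, nozzle outwards, with the cap still open (horizontal distance between tool_neck and saddle below 0.01 m and x of tool_neck in the frame of saddle between -0.004 and 0.004 m and z of tool_neck in the frame of saddle between -0.004 and 0.004 m and angle between the y axis of tool_neck and the y axis of saddle, either way round below 0.08 rad and y of tool_grip in the frame of saddle below -0.06 m and value of joint cap above 0.5 rad), for 0.2 s.
2. the cap is closed over the neck while the bolt is still out of the slot (horizontal distance between tool_neck and saddle below 0.01 m and x of tool_neck in the frame of saddle between -0.004 and 0.004 m and z of tool_neck in the frame of saddle between -0.004 and 0.004 m and angle between the y axis of tool_neck and the y axis of saddle, either way round below 0.08 rad and y of tool_grip in the frame of saddle below -0.06 m and value of joint cap below 0.07 rad and value of joint bolt above 0.4 rad), for 0.2 s.
3. the bolt stands home in the slot of the closed cap (horizontal distance between tool_neck and saddle below 0.01 m and x of tool_neck in the frame of saddle between -0.004 and 0.004 m and z of tool_neck in the frame of saddle between -0.004 and 0.004 m and angle between the y axis of tool_neck and the y axis of saddle, either way round below 0.08 rad and y of tool_grip in the frame of saddle below -0.06 m and value of joint cap below 0.07 rad and value of joint bolt below 0.12 rad), for 0.2 s.
At the end, for the whole second after the job is handed in: The neck's middle lies within 4 mm sideways and in height and within 10 mm horizontally of the clamp's centre, the tool within 0.08 rad of the clamp's direction and nozzle outwards, the cap closed to under 0.07 rad, the bolt within 0.12 rad of home in the slot, and the tool at rest (all of step 3 and linear speed of heat_tool below 0.02 m/s); the robot touches nothing.
It fails at once if the brush jar is pushed away or tipped (distance of brush_jar from where it was at the start of the episode above 0.03 m or angle between brush_jar's own z axis and vertical above 0.35 rad).
It fails at once if the spray bottle is pushed away or tipped (distance of spray_bottle from where it was at the start of the episode above 0.03 m or angle between spray_bottle's own z axis and vertical above 0.35 rad).
It fails at once if the paint pot is pushed away or tipped (distance of paint_pot from where it was at the start of the episode above 0.03 m or angle between paint_pot's own z axis and vertical above 0.35 rad).
It also fails if it takes over 58 s, if anything falls off the work surface, if the arm or the gripper's body presses on something with over 40 N, if the wrist force passes 120 N, or if a joint passes its speed limit or range.

## Working session

There is one attempt and no reset: what is moved stays moved. The work goes in short steps, Python scripts to look and compute and a shell command to move; the robot and the scene stay as the last step left them, time stands still between calls to the robot, and variables do not carry over. Pictures are saved under pics/ and viewed, about 8 in all and at most 12, crops included, and the job is handed in when it is done.

```bash
mkdir -p pics; cat > h.py <<'E'
import numpy as np, cv2
from bench import r
def shot(name,tag):
    c=r.camera(name); cv2.imwrite(f'pics/{tag}.png',c['pixels']); np.savez(f'{tag}.npz',**c); return c
def load(tag): return dict(np.load(f'{tag}.npz'))
def cloud(c):
    h,w=c['z_map'].shape; u,v=np.meshgrid(np.arange(w),np.arange(h))
    K=c['K']; d=np.array([float(c['k1']),0,0,0])
    p=cv2.undistortPoints(np.stack([u,v],-1).reshape(-1,1,2).astype(float),K,d).reshape(h,w,2)
    z=c['z_map']; P=np.dstack([p[...,0]*z,p[...,1]*z,z])
    W=(P-c['t'].reshape(3))@c['R']; W[z==0]=np.nan; return W
def proj(c,X):
    p,_=cv2.projectPoints(np.atleast_2d(np.array(X,float)),cv2.Rodrigues(c['R'])[0],c['t'].reshape(3),c['K'],np.array([float(c['k1']),0,0,0])); return p.reshape(-1,2)
E
python3 - <<'E'
from h import *
a=shot('scene','s0');b=shot('top','t0')
print(r.read_state(), r.nose_length, a['k1'])
cv2.imwrite('pics/both0.png',cv2.resize(np.vstack([a['pixels'],b['pixels']]),None,fx=.71,fy=.71))
E
```

```text
{'time': 0.1, 'joint_positions': array([ 1.26740835,  0.33282015, -0.06467638,  1.46086893,  0.02155543,
        1.34992012, -0.08848988]), 'joint_vel': array([ 0.0004269 , -0.00077822,  0.00096948, -0.0031164 , -0.0015096 ,
       -0.00068459,  0.00106199]), 'joint_torque': array([ 1.75218556e-03, -6.24544430e+01,  2.49717676e-02, -3.90718210e+01,
       -6.13905885e-02,  3.66096839e-02,  6.98479926e-05]), 'ee_pos': array([ 0.17310177, -0.60020885,  0.24682071]), 'eef_rot': array([ 7.99096320e-01, -6.01202655e-01, -5.36334249e-04, -3.87722425e-04]), 'ft_force': array([ 0.28427715,  0.56342812, -0.38104142]), 'torque': array([-0.01023691, -0.02439277,  0.06070326]), 'width': 0.08702673511024321} 0.025 -0.0031059764977602413
```

View pics/t0.png

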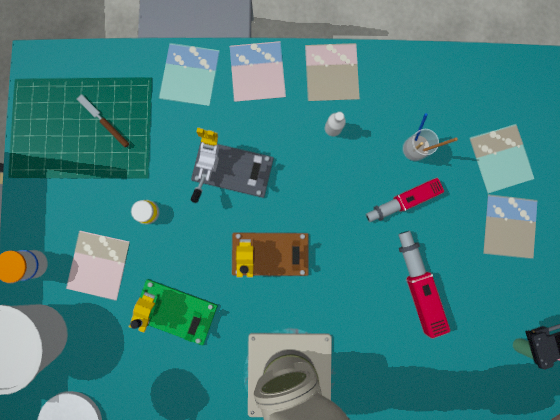

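View pics/s0.png

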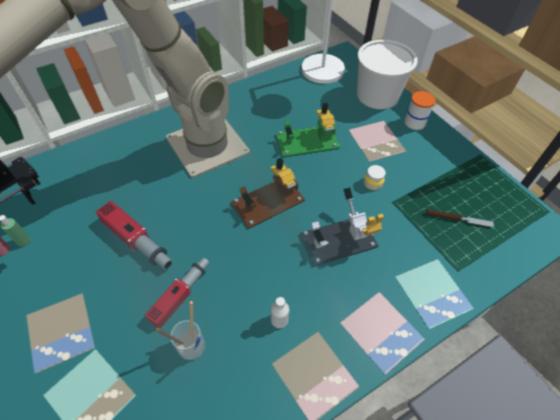

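Tools in the top picture: the small red one is at (405,200) and the large one at (422,285), so I take the small one. Stands: dark (232,168), brown (270,255) and green (178,312), so I take the dark one. Its cap is at (207,137) and its bolt knob at (196,195). Next I measure these and check them in one crop.

```bash
python3 - <<'E'
from h import *
b=load('t0');W=cloud(b);px=b['pixels'].astype(int);B,G,R=px[...,0],px[...,1],px[...,2]
Z=W[...,2]; v,u=np.mgrid[0:420,0:560]
# tool
red=(R>110)&(G<70)&(B<110)&(v>175)&(v<225)&(u>360)&(u<450)
P=W[red&(Z>.038)]; print('red n',len(P),np.median(P[:,2]))
obj=(Z>.012)&(Z<.06)&(v>172)&(v<225)&(u>360)&(u<450)
top=P[:,:2].astype(np.float32); print('red rect',cv2.minAreaRect(top), cv2.boxPoints(cv2.minAreaRect(top)))
Q=W[obj]; rect=cv2.minAreaRect(Q[:,:2].astype(np.float32));print('obj rect',rect,cv2.boxPoints(rect))
# stand clusters
ye=(R>150)&(G>110)&(B<90)&(v>120)&(v<160)&(u>190)&(u<225)
print('yellow',np.nanmean(W[ye],0),np.nanmin(W[ye],0),np.nanmax(W[ye],0))
base=(Z>.006)&(Z<.02)&(v>130)&(v<205)&(u>185)&(u<280)&(R<110)
rb=cv2.minAreaRect(W[base][:,:2].astype(np.float32));print('base',rb,cv2.boxPoints(rb))
kn=(v>183)&(v<205)&(u>185)&(u<205)&(Z>.04); print('knob',np.nanmean(W[kn],0),np.nanmax(W[kn],0),np.nanmin(W[kn],0))
for n,(u0,v0) in dict(spray=(336,122),jar=(420,145),pot=(144,211),rear=(255,172),sad=(207,162)).items():
    print(n,W[v0,u0])
for n in('t0',):
  cr=np.hstack([cv2.resize(b['pixels'][115:215,180:285],None,fx=4,fy=4),cv2.resize(b['pixels'][165:265,355:455],None,fx=3.7,fy=4)])
cv2.imwrite('pics/crop0.png',cr)
E
```

```text
red n 637 0.044710912802008625
red rect ((0.5067692995071411, -0.3588475286960602), (0.04536633566021919, 0.1298379898071289), 24.36602783203125) [[ 0.4593233  -0.30906922]
 [ 0.51288986 -0.42734236]
 [ 0.5542153  -0.40862584]
 [ 0.50064874 -0.2903527 ]]
obj rect ((0.4874795973300934, -0.3154370188713074), (0.046534717082977295, 0.22487089037895203), 23.890003204345703) [[ 0.42067134 -0.22205739]
 [ 0.51174    -0.4276624 ]
 [ 0.55428785 -0.40881664]
 [ 0.46321917 -0.20321164]]
yellow [0.63941762 0.22086597 0.13145002] [0.62743064 0.1985926  0.00227073] [0.66354356 0.25932138 0.17812842]
base ((0.5695720911026001, 0.17235471308231354), (0.18150943517684937, 0.2548190653324127), 0.49600425362586975) [[0.4777178  0.2989738 ]
 [0.47992375 0.04416432]
 [0.6614264  0.04573563]
 [0.65922046 0.3005451 ]]
knob [0.4969488  0.25190724 0.09251736] [0.52538991 0.26595869 0.10753063] [0.47432278 0.24020359 0.06532945]
spray [ 0.68967943 -0.11599372  0.10283029]
jar [ 0.61397757 -0.31361063  0.17988732]
pot [0.45083519 0.39993583 0.06218385]
rear [0.56036645 0.09938512 0.05830894]
sad [0.58496727 0.2293282  0.06992693]
```

View pics/crop0.png

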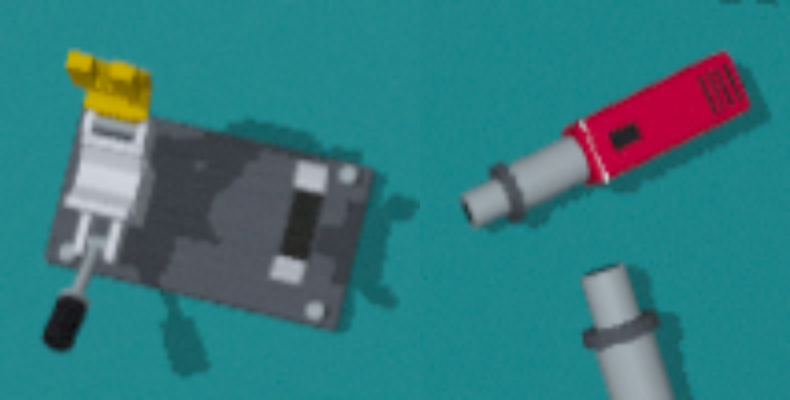

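The crop confirms the choice: the dark stand with its yellow cap open (70-150,60-115), bolt hanging out with the knob at (65,318), and the smaller red tool. The jar is close to the tool, so I measure the jar, gripper body and stand pose more precisely.

```bash
python3 - <<'E'
from h import *
for tag in('t0','s0'):
    b=load(tag);W=cloud(b);px=b['pixels'];hsv=cv2.cvtColor(px,cv2.COLOR_BGR2HSV);X,Y,Z=W[...,0],W[...,1],W[...,2]
    print('==',tag,'cam',-(b['R'].T@b['t'].reshape(3)).round(2))
    loc=lambda x,y,s:(abs(X-x)<s)&(abs(Y-y)<s)
    # jar
    m=loc(.62,-.32,.08)&(Z>.06)&(Z<.106)&(X>.56); P=W[m]
    print('jar pts',len(P), P[:,:2].min(0) if len(P) else 0,P[:,:2].max(0) if len(P) else 0)
    if len(P)>5: print(cv2.minEnclosingCircle(P[:,:2].astype(np.float32)))
    m=loc(.62,-.32,.1)&(Z>.106); P=W[m]; print('brush',len(P), P.min(0),P.max(0))
    # plate
    m=loc(.57,.16,.15)&(abs(Z-.012)<.005)&(hsv[...,1]<90)
    m=m.astype(np.uint8); n,l,st,_=cv2.connectedComponentsWithStats(m); k=1+st[1:,4].argmax(); P=W[l==k]
    rc=cv2.minAreaRect(P[:,:2].astype(np.float32)); print('plate',len(P),rc,cv2.boxPoints(rc).round(4).tolist())
    m=loc(.565,.1,.06)&(Z>.052)&(Z<.072)&(hsv[...,2]<70); P=W[m]; print('floor',len(P),np.median(P,0), cv2.minAreaRect(P[:,:2].astype(np.float32)) if len(P)>3 else 0)
    # saddle
    m=loc(.585,.23,.05)&(Z>.06)&(Z<.087)&(hsv[...,1]<60)&(hsv[...,2]>110); P=W[m]; print('saddle',len(P),P.mean(0), cv2.minAreaRect(P[:,:2].astype(np.float32)))
    # gripper body
    m=loc(.173,-.60,.16)&(Z>.25)&(Z<.45); P=W[m]
    if len(P): print('gripper',len(P),cv2.minAreaRect(P[:,:2].astype(np.float32)),P.min(0),P.max(0))
    for n,x,y in(('spray',.69,-.116),('pot',.45,.40)):
        P=W[loc(x,y,.06)&(Z>.03)]; print(n,len(P),P.min(0),P.max(0))
E
```

```text
== t0 cam [0.39 0.04 1.21]
jar pts 396 [ 0.60457675 -0.39104483] [ 0.67872309 -0.32073329]
((0.6434590816497803, -0.3542080819606781), 0.03915826603770256)
brush 137 [ 0.6131676  -0.40886522  0.10780618] [ 0.69844051 -0.3084762   0.19496068]
plate 1938 ((0.5734014511108398, 0.14963454008102417), (0.1754104048013687, 0.11761757731437683), 77.05217742919922) [[0.49639999866485596, 0.07729999721050262], [0.6111000180244446, 0.050999999046325684], [0.6503999829292297, 0.22190000116825104], [0.5357000231742859, 0.2483000010251999]]
floor 121 [0.56261589 0.09930222 0.06127311] ((0.562903106212616, 0.09926240146160126), (0.02008523792028427, 0.04427730292081833), 77.8339614868164)
saddle 327 [0.59352761 0.23031166 0.07364633] ((0.5844656825065613, 0.23272010684013367), (0.04364512488245964, 0.0966750755906105), 77.09135437011719)
gripper 1115 ((0.1574065089225769, -0.5458739995956421), (0.07747902721166611, 0.0826466977596283), 16.430282592773438) [ 0.1112929  -0.57661805  0.28827883] [ 0.19947744 -0.49839711  0.3501102 ]
spray 315 [ 0.6735371  -0.14148438  0.03142791] [ 0.72031464 -0.09515
[... 594 characters left out ...]
000204086304, 0.2831999957561493]]
floor 78 [0.56042009 0.0986965  0.05983264] ((0.5611199140548706, 0.09872721880674362), (0.020662762224674225, 0.03904891014099121), 78.64144134521484)
saddle 230 [0.59317959 0.22387863 0.07193352] ((0.6042959094047546, 0.22754579782485962), (0.04431286081671715, 0.07103826850652695), 77.01996612548828)
gripper 1109 ((0.1657509058713913, -0.5588330030441284), (0.07837624847888947, 0.10530102998018265), 16.722455978393555) [ 0.11635494 -0.60154792  0.250001  ] [ 0.21077861 -0.49998224  0.39195701]
spray 385 [ 0.68041009 -0.14646153  0.03023072] [ 0.7259398  -0.10050518  0.13198613]
pot 288 [0.42449374 0.373352   0.03019729] [0.4857462  0.43501424 0.06502769]
```

```bash
python3 -m creep '[{"x":0.3235,"y":0.266,"z":-0.09,"spin":98.3},{"x":0.3235,"y":0.266,"z":-0.09,"spin":98.3},{"x":0.3235,"y":0.266,"z":-0.09,"spin":98.3},{"x":0.3235,"y":0.266,"z":-0.09,"spin":98.3},{"x":0.3235,"y":0.266,"z":-0.09,"spin":98.3},{"x":0.3235,"y":0.266,"z":-0.09,"spin":98.3},{"x":0.3235,"y":0.266,"z":-0.09,"spin":98.3},{"x":0.3235,"y":0.266,"z":-0.09,"spin":98.3},{"x":0.3235,"y":0.266,"z":-0.09,"spin":98.3},{"x":0.3235,"y":0.266,"z":-0.09,"spin":98.3},{"x":0.3235,"y":0.266,"z":-0.09,"spin":98.3}]' 0.087 40
python3 - <<'E'
from h import *
w=shot('wrist','w1'); W=cloud(w);px=w['pixels'].astype(int);s=r.read_state()
print(s['joint_positions'].round(3))
m=(px[...,2]>110)&(px[...,1]<70)&(px[...,0]<110)&(W[...,2]>.036)&(W[...,2]<.055)&(np.hypot(W[...,0]-.5,W[...,1]+.35)<.12)
P=W[m]; rc=cv2.minAreaRect(P[:,:2].astype(np.float32)); print(len(P),rc,np.median(P[:,2]))
E
```

```text
time: 1.48
ee_pos: [0.4965, -0.3347, 0.1574]
eef_rot: [0.978, 0.209, -0.0, -0.0]
ft_force: [-0.2, -0.1, 0.8]
width: 0.0869
[ 0.931  0.387 -0.515  1.623  0.202  1.184  0.793]
6882 ((0.5055838227272034, -0.3520192801952362), (0.045285340398550034, 0.11453989148139954), 24.825368881225586) 0.04584251817281806
```

View pics/w1.png

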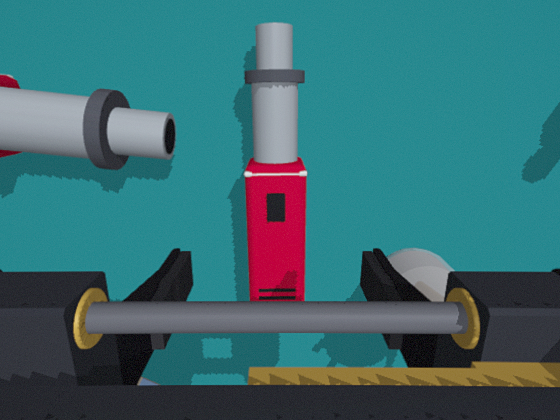

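The tool sits centred between the fingers (body at u 247–304, fingers at 190 and 362). I descend and grip.

```bash
python3 -m creep '[{"z":-0.06},{"z":-0.11},{"z":-0.124},{"z":-0.124}]'
python3 -m creep '[{"z":0},{"z":0},{"z":0},{"z":0},{"z":0.0}]' 0.03 50
python3 -m creep '[{"x":-0.01,"z":0.03},{"x":-0.03,"z":0.08},{"x":-0.03,"z":0.13},{"x":-0.03,"z":0.13}]'
python3 - <<'E'
from h import *
shot('wrist','w2')
E
```

```text
invalid input at $[0]: expected keys x, y, z, spin
invalid input at $[0]: expected keys x, y, z, spin
invalid input at $[0]: expected keys x, y, z, spin
```

```bash
python3 -m creep '[{"x":0,"y":0,"z":-0.06,"spin":0},{"x":0,"y":0,"z":-0.11,"spin":0},{"x":0,"y":0,"z":-0.124,"spin":0},{"x":0,"y":0,"z":-0.124,"spin":0}]'
python3 -m creep '[{"x":0,"y":0,"z":0,"spin":0},{"x":0,"y":0,"z":0,"spin":0},{"x":0,"y":0,"z":0,"spin":0},{"x":0,"y":0,"z":0,"spin":0},{"x":0,"y":0,"z":0,"spin":0}]' 0.03 50
```

```text
time: 2.08
ee_pos: [0.4969, -0.3345, 0.0339]
eef_rot: [0.978, 0.211, -0.0, -0.0]
ft_force: [0.0, 0.1, 0.7]
width: 0.087
time: 2.7
ee_pos: [0.4967, -0.3346, 0.0337]
eef_rot: [0.977, 0.211, 0.0, 0.0]
ft_force: [0.1, 0.5, 0.7]
width: 0.0455
```

```bash
python3 -m creep '[{"x":-0.01,"y":0,"z":0.03,"spin":0},{"x":-0.03,"y":0.01,"z":0.09,"spin":0},{"x":-0.02,"y":0.04,"z":0.15,"spin":0},{"x":0,"y":0.09,"z":0.196,"spin":-5},{"x":0.02,"y":0.15,"z":0.196,"spin":-12},{"x":0.035,"y":0.21,"z":0.196,"spin":-20},{"x":0.05,"y":0.27,"z":0.196,"spin":-28},{"x":0.06,"y":0.33,"z":0.196,"spin":-37.2},{"x":0.07,"y":0.39,"z":0.196,"spin":-37.2},{"x":0.08,"y":0.44,"z":0.196,"spin":-37.2},{"x":0.08,"y":0.4976,"z":0.196,"spin":-37.2},{"x":0.08,"y":0.4976,"z":0.196,"spin":-37.2}]'
python3 - <<'E'
from h import *
w=shot('wrist','w2');t=shot('top','t2');W=cloud(w)
s=r.read_state();print(s['ee_pos'],s['eef_rot'],s['width'])
for tag in('w2','t2'):
    b=load(tag);W=cloud(b);hsv=cv2.cvtColor(b['pixels'],cv2.COLOR_BGR2HSV)
    S=np.array([.592,.2306]);yd=np.array([.2215,.9751]);xd=np.array([.9751,-.2215])
    xs=(W[...,:2]-S)@xd; ys=(W[...,:2]-S)@yd; Z=W[...,2]
    for h0,h1,n in((.06,.075,'trough'),(.076,.088,'rim'),(.1,.185,'cap')):
        m=(abs(xs)<(.06 if n!='cap' else .09))&(abs(ys)<.04)&(Z>h0)&(Z<h1)
        if n=='cap': m&=(hsv[...,1]>120)&(hsv[...,0]<35)&(hsv[...,0]>15)
        if m.sum()>5: print(tag,n,m.sum(),'x',np.percentile(xs[m],[2,50,98]).round(4),'y',np.percentile(ys[m],[2,50,98]).round(4),'z',np.percentile(Z[m],[2,98]).round(3))
    m=(Z>.19)&(Z<.26)&(ys>.0)&(ys<.1)&(abs(xs)<.03)
    if m.sum()>20: print(tag,'neck x',np.percentile(xs[m],[2,50,98]).round(4),'z',np.nanmax(Z[m]))
E
```

```text
time: 4.2
ee_pos: [0.5747, 0.1696, 0.229]
eef_rot: [0.994, -0.107, -0.001, -0.001]
ft_force: [-0.5, -0.7, -4.4]
width: 0.0457
[0.57619631 0.16360457 0.22879955] [ 9.93851819e-01 -1.10716286e-01 -6.16763994e-04  2.91744520e-04] 0.04575358724620543
w2 trough 98 x [-0.0597 -0.0563  0.0348] y [-0.014   0.0011  0.0051] z [0.06  0.069]
w2 rim 87 x [0.0303 0.0334 0.04  ] y [-0.0155 -0.0011  0.0214] z [0.076 0.088]
w2 cap 3915 x [0.0421 0.0506 0.0644] y [-0.0187  0.0012  0.0213] z [0.101 0.177]
w2 neck x [-0.0203 -0.0031  0.0137] z 0.24240967972996297
t2 neck x [-0.026  -0.0113  0.003 ] z 0.23262495785956794
```

View pics/w2.png

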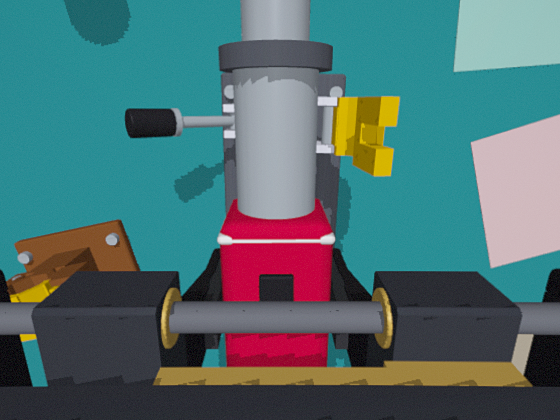

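The wrist picture shows the neck (235-320) over the saddle, the cap open on the right (335-400,95-175), and the bolt out on the left with its knob at (150,122). Before descending I check the lateral centre of the stand.

```bash
python3 - <<'E'
from h import *
from scipy.optimize import least_squares
S=np.array([.592,.2306]);yd=np.array([.2215,.9751]);xd=np.array([.9751,-.2215])
for tag in('t0','s0'):
    b=load(tag);W=cloud(b);hsv=cv2.cvtColor(b['pixels'],cv2.COLOR_BGR2HSV)
    xs=(W[...,:2]-S)@xd; ys=(W[...,:2]-S)@yd; Z=W[...,2]
    m=(abs(xs)<.02)&(abs(ys)<.03)&(Z>.06)&(Z<.082)
    x,z=xs[m],Z[m]; f=least_squares(lambda p:np.hypot(x-p[0],z-p[1])-.017,[0,.085],loss='soft_l1',f_scale=.001)
    print(tag,m.sum(),'trough centre',f.x.round(4),'y',np.percentile(ys[m],[2,98]).round(4))
    m=(abs(xs)<.06)&(ys<-.1)&(ys>-.16)&(Z>.05)&(Z<.09)
    print(' rear x',np.percentile(xs[m],[1,99]).round(4),'y',np.percentile(ys[m],[2,98]).round(4))
    d=m&(hsv[...,2]<70)&(Z<.066); print(' floor x',np.percentile(xs[d],[1,50,99]).round(4),'z',np.median(Z[d]).round(4),'y',np.percentile(ys[d],[2,98]).round(4))
s=r.read_state();print(s['ee_pos'],s['eef_rot'])
E
```

```text
t0 229 trough centre [-0.0004  0.083 ] y [-0.0205  0.021 ]
 rear x [-0.0376  0.0405] y [-0.1444 -0.1249]
 floor x [-0.0206  0.0001  0.0224] z 0.0613 y [-0.144  -0.1247]
s0 157 trough centre [0.0011 0.0819] y [-0.022   0.0199]
 rear x [-0.0359  0.042 ] y [-0.1458 -0.1258]
 floor x [-0.0201 -0.0015  0.0176] z 0.0598 y [-0.1455 -0.1254]
[0.57619631 0.16360457 0.22879955] [ 9.93851819e-01 -1.10716286e-01 -6.16763994e-04  2.91744520e-04]
```

```bash
python3 -m creep '[{"x":0.0005,"y":0,"z":-0.05,"spin":0},{"x":0.0005,"y":0,"z":-0.09,"spin":0},{"x":0.0005,"y":0,"z":-0.115,"spin":0},{"x":0.0005,"y":0,"z":-0.125,"spin":0},{"x":0.0005,"y":0,"z":-0.13,"spin":0},{"x":0.0005,"y":0,"z":-0.132,"spin":0},{"x":0.0005,"y":0,"z":-0.132,"spin":0}]'
```

```text
time: 5.18
ee_pos: [0.5776, 0.1631, 0.0983]
eef_rot: [0.994, -0.112, 0.001, -0.0]
ft_force: [-0.5, 0.5, -3.5]
width: 0.0456
```

```bash
python3 -m creep '[{"x":0,"y":0,"z":-0.0015,"spin":0},{"x":0,"y":0,"z":-0.003,"spin":0},{"x":0,"y":0,"z":-0.003,"spin":0}]'
```

```text
time: 5.55
ee_pos: [0.5777, 0.1632, 0.0957]
eef_rot: [0.994, -0.112, 0.001, -0.0]
ft_force: [-2.7, -0.7, 5.2]
width: 0.0458
```

```bash
python3 -m creep '[{"x":0,"y":0,"z":0,"spin":0},{"x":0,"y":0,"z":0,"spin":0},{"x":0,"y":0,"z":0,"spin":0}]' 0.07
python3 -m creep '[{"x":0,"y":0,"z":0.03,"spin":0},{"x":0,"y":0,"z":0.08,"spin":0},{"x":0,"y":0,"z":0.14,"spin":0},{"x":0,"y":0,"z":0.14,"spin":0}]'
python3 - <<'E'
from h import *
w=shot('wrist','w3');b=w;W=cloud(b);hsv=cv2.cvtColor(b['pixels'],cv2.COLOR_BGR2HSV)
S=np.array([.592,.2306]);yd=np.array([.2215,.9751]);xd=np.array([.9751,-.2215])
xs=(W[...,:2]-S)@xd; ys=(W[...,:2]-S)@yd; Z=W[...,2]
for y0 in(-.05,-.02,-.01,0,.01,.02,.03,.035,.04,.05,.06):
    m=(abs(ys-y0)<.002)&(abs(xs)<.03)&(Z>.085)
    if m.sum()>5: print(y0,m.sum(),np.percentile(xs[m],[2,98]).round(4),'top',np.percentile(Z[m],95).round(4))
k=(xs<-.04)&(xs>-.16)&(abs(ys)<.04)&(Z>.04)&(hsv[...,2]<70);print('knob',k.sum(),np.percentile(xs[k],[2,50,98]).round(4),np.percentile(ys[k],[2,50,98]).round(4),np.percentile(Z[k],[2,50,98]).round(4))
k=(hsv[...,1]>120)&(abs(hsv[...,0].astype(int)-25)<8)&(abs(ys)<.04)&(abs(xs)<.12)&(Z>.08);print('cap',k.sum(),np.percentile(xs[k],[2,50,98]).round(4),np.percentile(ys[k],[2,50,98]).round(4),np.percentile(Z[k],[2,50,98]).round(4))
E
```

```text
time: 5.92
ee_pos: [0.5772, 0.1631, 0.0945]
eef_rot: [0.994, -0.112, 0.0, -0.0]
ft_force: [0.7, -0.5, 0.0]
width: 0.066
time: 6.42
ee_pos: [0.5791, 0.1643, 0.2396]
eef_rot: [0.994, -0.111, 0.004, -0.001]
ft_force: [-0.5, 0.1, -0.4]
width: 0.0701
-0.05 283 [-0.0189  0.0244] top 0.1093
-0.02 222 [-0.0131  0.029 ] top 0.1024
-0.01 222 [-0.0133  0.0186] top 0.1023
0 217 [-0.014   0.0188] top 0.1025
0.01 245 [-0.013   0.0179] top 0.1025
0.02 266 [-0.0127  0.0289] top 0.1024
0.03 314 [-0.0177  0.0228] top 0.1073
0.035 179 [-0.0154  0.0205] top 0.1067
0.04 194 [-0.0101  0.0143] top 0.0983
0.05 199 [-0.0099  0.0151] top 0.0982
0.06 208 [-0.0097  0.0149] top 0.0984
knob 8157 [-0.1082 -0.0534 -0.0405] [-0.0395 -0.0295  0.01  ] [0.0893 0.3032 0.3089]
cap 4777 [-0.0366  0.0487  0.0638] [-0.0387 -0.0059  0.0211] [0.0994 0.1694 0.3058]
```

View pics/w3.png

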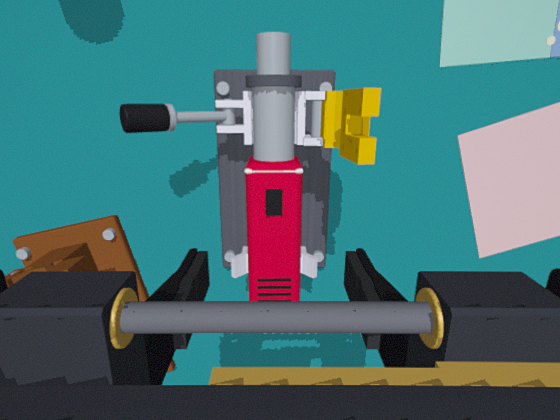

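Tool seated: neck top 0.1025, collar just past the saddle, cap still open. I go behind the cap, on its hinge side, with fingers closed.

```bash
python3 -m creep '[{"x":0.06,"y":0.021,"z":0,"spin":0},{"x":0.1226,"y":0.0429,"z":0,"spin":0},{"x":0.1226,"y":0.0429,"z":-0.035,"spin":0},{"x":0.1226,"y":0.0429,"z":-0.065,"spin":0},{"x":0.1226,"y":0.0429,"z":-0.065,"spin":0}]' 0.0 20
python3 - <<'E'
from h import *
s=r.read_state();p=s['ee_pos'];S=np.array([.592,.2306]);yd=np.array([.2215,.9751]);xd=np.array([.9751,-.2215])
print((p[:2]-S)@xd,(p[:2]-S)@yd,p[2],s['width'],s['ft_force'])
E
```

```text
time: 7.1
ee_pos: [0.6981, 0.2053, 0.1652]
eef_rot: [0.994, -0.111, -0.003, 0.001]
ft_force: [-0.3, 0.9, 0.5]
width: 0.0279
0.10909506367706741 -0.001163722063955236 0.165173173884162 0.027929526983482424 [-0.27729374  0.93065389  0.51610191]
```

```bash
python3 -m creep '[{"x":-0.0293,"y":0.0066,"z":0.005,"spin":0},{"x":-0.0488,"y":0.0111,"z":0.005,"spin":0},{"x":-0.0683,"y":0.0155,"z":0.005,"spin":0},{"x":-0.0878,"y":0.0199,"z":0.005,"spin":0},{"x":-0.1073,"y":0.0244,"z":0.002,"spin":0},{"x":-0.1219,"y":0.0277,"z":-0.003,"spin":0},{"x":-0.1316,"y":0.0299,"z":-0.005,"spin":0},{"x":-0.1316,"y":0.0299,"z":-0.005,"spin":0}]'
python3 - <<'E'
from h import *
a=shot('scene','s4');p=proj(a,[.592,.2306,.1]).ravel().astype(int);print(p)
c=a['pixels'][p[1]-60:p[1]+60,p[0]-80:p[0]+80];cv2.imwrite('pics/s4c.png',cv2.resize(c,None,fx=4.5,fy=4.5))
E
```

```text
time: 8.1
ee_pos: [0.5681, 0.2361, 0.1653]
eef_rot: [0.994, -0.111, 0.0, 0.0]
ft_force: [1.1, 0.4, 0.2]
width: 0.0005
[362 215]
```

View pics/s4c.png

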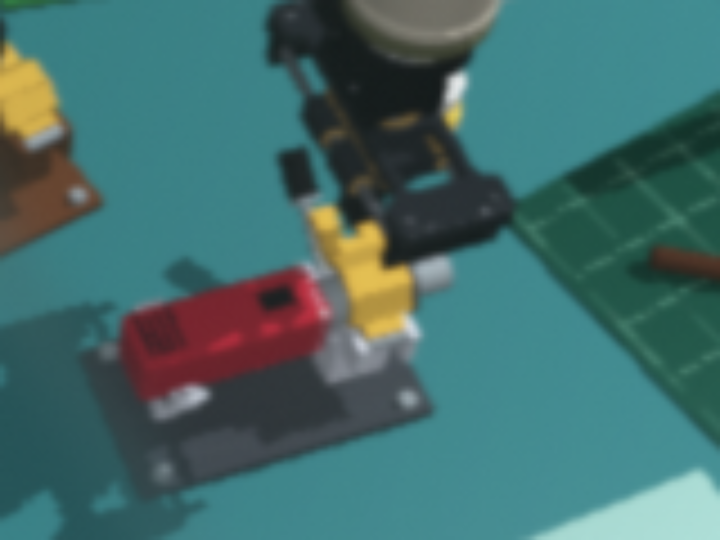

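The scene crop shows the yellow cap over the neck (375,290), with its fork at (330,230) and the fingers above it. I measure its angle.

```bash
cat >> h.py <<'E'
S=np.array([.592,.2306]);yd=np.array([.2215,.9751]);xd=np.array([.9751,-.2215])
def sf(W): return (W[...,:2]-S)@xd,(W[...,:2]-S)@yd,W[...,2]
def capz(c):
    hsv=cv2.cvtColor(c['pixels'],cv2.COLOR_BGR2HSV);xs,ys,Z=sf(cloud(c))
    k=(hsv[...,1]>120)&(abs(hsv[...,0].astype(int)-24)<9)&(hsv[...,2]>90)&(abs(ys)<.03)&(abs(xs)<.08)&(Z>.07)&(Z<.2)
    for x0 in np.arange(-.07,.07,.01):
        m=k&(abs(xs-x0)<.005)
        if m.sum()>2: print(round(x0,3),m.sum(),np.percentile(Z[m],[5,95]).round(3),end=' | ')
    print()
E
python3 - <<'E'
from h import *
capz(load('s4')); capz(shot('top','t4')); print(r.read_state()['ft_force'])
E
```

```text
-0.04 14 [0.118 0.126] | -0.03 23 [0.112 0.123] | -0.02 41 [0.11  0.119] | -0.01 27 [0.113 0.119] | 0.0 25 [0.117 0.122] | 0.01 42 [0.114 0.122] | 0.02 61 [0.096 0.12 ] | 0.03 69 [0.091 0.112] | 0.04 16 [0.089 0.097] | 

[-0.92605102  0.56766252 -0.42582385]
```

```bash
python3 -m creep '[{"x":0,"y":0,"z":0.05,"spin":0},{"x":-0.05,"y":0.0113,"z":0.07,"spin":0},{"x":-0.1,"y":0.0227,"z":0.07,"spin":0},{"x":-0.137,"y":0.0311,"z":0.07,"spin":0},{"x":-0.137,"y":0.0311,"z":0.07,"spin":0}]'
python3 - <<'E'
from h import *
capz(shot('scene','s5')); t=shot('top','t5'); capz(t); w=shot('wrist','w5')
xs,ys,Z=sf(cloud(load('t0'))); m=(xs<-.13)&(xs>-.27)&(abs(ys)<.06); print('under body max z',np.nanpercentile(Z[m],[50,99,100]))
s=r.read_state(); print(sf(s['ee_pos']))
b=load('s5');hsv=cv2.cvtColor(b['pixels'],cv2.COLOR_BGR2HSV);xs,ys,Z=sf(cloud(b))
for tag in('s0','t0'):
    b=load(tag);hsv=cv2.cvtColor(b['pixels'],cv2.COLOR_BGR2HSV);xs,ys,Z=sf(cloud(b))
    k=(xs<-.06)&(xs>-.14)&(abs(ys)<.03)&(Z>.05)&(Z<.13)&(hsv[...,2]<80); print('knob',k.sum(),[np.percentile(q[k],[2,50,98]).round(4) for q in(xs,ys,Z)])
a=load('s5');p=proj(a,[.592,.2306,.1]).ravel().astype(int);c=a['pixels'][p[1]-60:p[1]+60,p[0]-80:p[0]+80];cv2.imwrite('pics/s5c.png',cv2.resize(c,None,fx=4.5,fy=4.5))
E
```

```text
time: 8.82
ee_pos: [0.4297, 0.2681, 0.2355]
eef_rot: [0.994, -0.11, 0.001, 0.0]
ft_force: [0.4, -0.4, -0.1]
width: 0.0008
-0.05 20 [0.09  0.094] | -0.04 25 [0.09  0.096] | -0.03 28 [0.09  0.096] | -0.02 26 [0.091 0.099] | -0.01 23 [0.101 0.108] | 0.0 48 [0.103 0.111] | 0.01 48 [0.102 0.111] | 0.02 70 [0.092 0.105] | 0.03 32 [0.088 0.096] | 0.04 5 [0.091 0.093] | 
-0.05 37 [0.089 0.098] | -0.04 44 [0.09  0.097] | -0.03 54 [0.091 0.098] | -0.02 68 [0.093 0.104] | -0.01 64 [0.103 0.111] | 0.0 62 [0.105 0.111] | 0.01 58 [0.103 0.112] | 0.02 48 [0.093 0.103] | 0.03 38 [0.089 0.094] | 
under body max z [-0.00080647  0.00482253  0.00689271]
(np.float64(-0.16352878677735877), np.float64(-0.0003921040333725312), array(0.23484295))
knob 66 [array([-0.109 , -0.0957, -0.0829]), array([-0.0107, -0.0023,  0.0083]), array([0.084 , 0.0945, 0.1045])]
knob 102 [array([-0.1196, -0.1033, -0.086 ]), array([-0.0092, -0.0008,  0.0095]), array([0.0818, 0.0964, 0.1073])]
```

View pics/s5c.png

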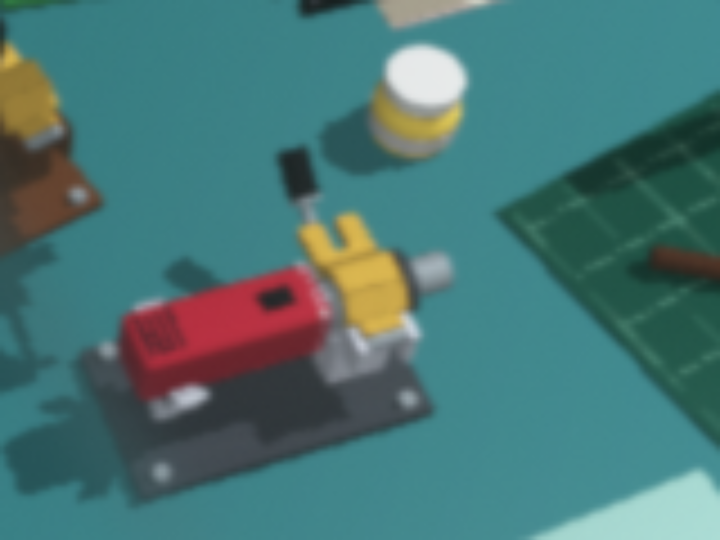

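The scene crop shows the cap closed over the neck (370,285), with its tab tops at 0.095 m. The bolt is still out, with its knob at (297,175), and the pot stands undisturbed. I lower the fingers outside the knob.

```bash
python3 -m creep '[{"x":0,"y":0,"z":-0.05,"spin":0},{"x":0,"y":0,"z":-0.1,"spin":0},{"x":0,"y":0,"z":-0.135,"spin":0},{"x":0,"y":0,"z":-0.135,"spin":0},{"x":0,"y":0,"z":-0.135,"spin":0}]'
python3 -c "
from h import *
print(sf(r.read_state()['ee_pos']))"
```

```text
time: 9.6
ee_pos: [0.4323, 0.2674, 0.1008]
eef_rot: [0.994, -0.112, 0.0, -0.001]
ft_force: [0.2, 0.3, 0.6]
width: 0.0006
(np.float64(-0.16387733166626678), np.float64(0.0005509661945096098), array(0.10082943))
```

```bash
python3 -m creep '[{"x":0.0234,"y":-0.0053,"z":0,"spin":0},{"x":0.0332,"y":-0.0075,"z":0.01,"spin":0},{"x":0.0429,"y":-0.0097,"z":0.02,"spin":0},{"x":0.0517,"y":-0.0117,"z":0.028,"spin":0},{"x":0.0624,"y":-0.0142,"z":0.034,"spin":0},{"x":0.0722,"y":-0.0164,"z":0.034,"spin":0},{"x":0.0819,"y":-0.0186,"z":0.034,"spin":0},{"x":0.0819,"y":-0.0186,"z":0.034,"spin":0}]'
python3 - <<'E'
from h import *
print(sf(r.read_state()['ee_pos']))
b=shot('scene','s6');hsv=cv2.cvtColor(b['pixels'],cv2.COLOR_BGR2HSV);xs,ys,Z=sf(cloud(b))
a=b;p=proj(a,[.592,.2306,.1]).ravel().astype(int);c=a['pixels'][p[1]-60:p[1]+60,p[0]-80:p[0]+80];cv2.imwrite('pics/s6c.png',cv2.resize(c,None,fx=4.5,fy=4.5))
E
```

```text
time: 10.6
ee_pos: [0.5137, 0.2479, 0.133]
eef_rot: [0.994, -0.112, -0.0, 0.0]
ft_force: [-0.4, 0.2, 0.1]
width: -0.0002
(np.float64(-0.08015823439984486), np.float64(-0.000519853040288086), array(0.13304268))
```

View pics/s6c.png

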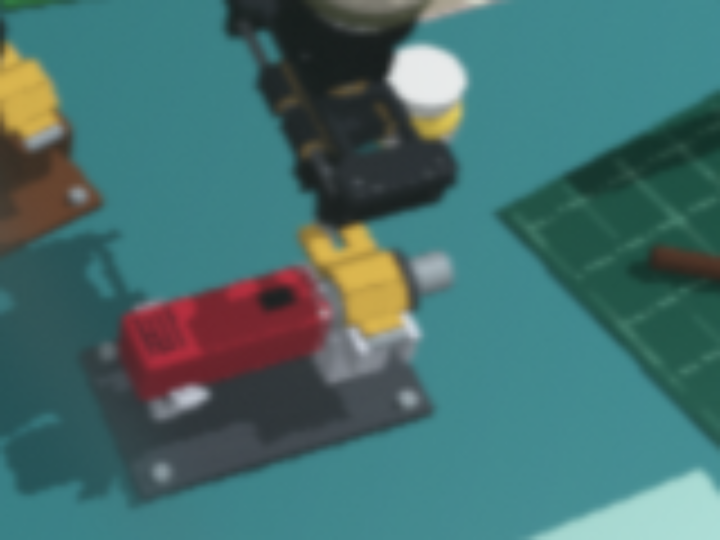

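The scene crop shows the knob (335,210) nearly upright in front of the fingers, with the shank entering the fork at (335,235). I push on gently, watching the force.

```bash
python3 -m creep '[{"x":0.0059,"y":-0.0013,"z":0,"spin":0},{"x":0.0107,"y":-0.0024,"z":0,"spin":0},{"x":0.0156,"y":-0.0035,"z":0,"spin":0},{"x":0.0185,"y":-0.0042,"z":0,"spin":0},{"x":0.0185,"y":-0.0042,"z":0,"spin":0}]'
python3 -c "
from h import *
s=r.read_state();print(sf(s['ee_pos']),s['ft_force'])"
```

```text
time: 11.28
ee_pos: [0.5318, 0.2441, 0.1335]
eef_rot: [0.994, -0.112, 0.0, -0.0]
ft_force: [-0.1, -0.7, 0.0]
width: 0.0005
(np.float64(-0.06168391586435021), np.float64(-0.00021045547232792505), array(0.13350721)) [-0.09746012 -0.68610395  0.00363555]
```

```bash
python3 -m creep '[{"x":0.0015,"y":-0.0003,"z":0,"spin":0},{"x":0.003,"y":-0.0007,"z":0,"spin":0},{"x":0.003,"y":-0.0007,"z":0,"spin":0}]'
python3 - <<'E'
from h import *
s=r.read_state();print(sf(s['ee_pos']),s['ft_force'])
a=shot('scene','s7');capz(a);p=proj(a,[.592,.2306,.1]).ravel().astype(int);c=a['pixels'][p[1]-40:p[1]+30,p[0]-50:p[0]+45];cv2.imwrite('pics/s7c.png',cv2.resize(c,None,fx=7,fy=7,interpolation=cv2.INTER_CUBIC))
E
```

```text
time: 11.65
ee_pos: [0.5347, 0.2434, 0.1336]
eef_rot: [0.994, -0.112, 0.0, 0.0]
ft_force: [0.3, 0.8, 0.6]
width: 0.0002
(np.float64(-0.05868631438939521), np.float64(-0.0002040770106800805), array(0.13359185)) [0.28071507 0.7881438  0.58923866]
-0.05 5 [0.089 0.094] | -0.04 13 [0.09 0.1 ] | -0.03 15 [0.09  0.096] | -0.02 14 [0.091 0.1  ] | -0.01 27 [0.101 0.11 ] | 0.0 42 [0.103 0.11 ] | 0.01 48 [0.103 0.11 ] | 0.02 72 [0.092 0.106] | 0.03 37 [0.088 0.097] | 0.04 5 [0.09  0.094] |
```

View pics/s7c.png

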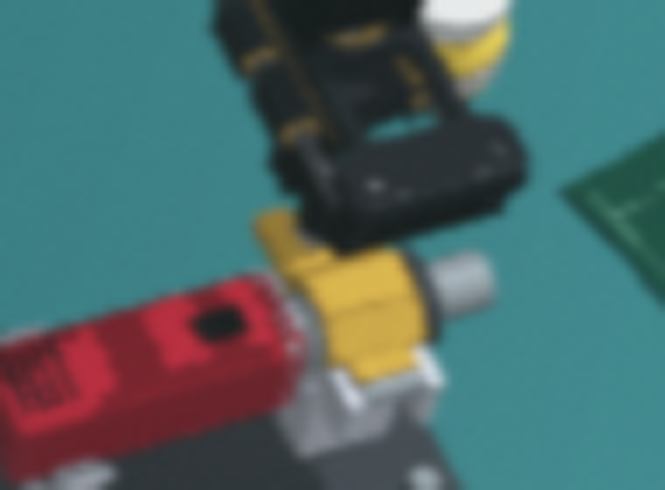

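```bash
python3 -m creep '[{"x":0.0015,"y":-0.0003,"z":0,"spin":0},{"x":0.003,"y":-0.0007,"z":0,"spin":0},{"x":0.004,"y":-0.0009,"z":0,"spin":0},{"x":0.004,"y":-0.0009,"z":0,"spin":0}]'
python3 - <<'E'
from h import *
s=r.read_state();print(sf(s['ee_pos']),s['ft_force'])
for n in('top','wrist','scene'):
    b=shot(n,n[0]+'8');hsv=cv2.cvtColor(b['pixels'],cv2.COLOR_BGR2HSV);xs,ys,Z=sf(cloud(b))
    k=(abs(xs+.04)<.05)&(abs(ys)<.03)&(Z>.1)&(Z<.16)&(hsv[...,1]<90)&(hsv[...,2]<90)
    for z0 in np.arange(.1,.16,.01):
        m=k&(abs(Z-z0)<.005)
        if m.sum()>2: print(n,z0.round(2),m.sum(),'x',np.percentile(xs[m],[2,98]).round(3),'y',np.percentile(ys[m],[2,98]).round(3))
E
```

```text
time: 12.2
ee_pos: [0.5387, 0.2425, 0.1336]
eef_rot: [0.994, -0.112, 0.0, -0.0]
ft_force: [0.7, 0.0, 0.3]
width: 0.0006
(np.float64(-0.054601105416664075), np.float64(-0.000177033519442326), array(0.13355728)) [0.70922641 0.03970276 0.34391776]
wrist 0.1 60 x [-0.037 -0.01 ] y [0.011 0.03 ]
wrist 0.11 484 x [-0.061 -0.027] y [0.005 0.012]
wrist 0.12 666 x [-0.061 -0.026] y [0.006 0.012]
wrist 0.13 691 x [-0.061 -0.026] y [0.    0.013]
wrist 0.14 355 x [-0.06  -0.046] y [0.009 0.012]
wrist 0.15 340 x [-0.059 -0.048] y [0.009 0.012]
scene 0.1 5 x [-0.026  0.001] y [-0.008  0.03 ]
scene 0.11 15 x [-0.045  0.006] y [-0.012  0.026]
scene 0.12 19 x [-0.056 -0.021] y [-0.013 -0.003]
scene 0.13 18 x [-0.051 -0.022] y [-0.012  0.007]
scene 0.14 6 x [-0.046 -0.037] y [-0.013  0.005]
scene 0.15 3 x [-0.041 -0.039] y [-0.002  0.003]
```

```bash
python3 -m creep '[{"x":0.0015,"y":-0.0003,"z":0,"spin":0},{"x":0.003,"y":-0.0007,"z":0,"spin":0},{"x":0.003,"y":-0.0007,"z":0,"spin":0}]'
python3 - <<'E'
from h import *
s=r.read_state();print(sf(s['ee_pos']),s['ft_force'])
for n in('wrist',):
    b=shot(n,n[0]+'9');hsv=cv2.cvtColor(b['pixels'],cv2.COLOR_BGR2HSV);xs,ys,Z=sf(cloud(b))
    k=(abs(xs+.04)<.05)&(abs(ys)<.03)&(Z>.1)&(Z<.16)&(hsv[...,1]<90)&(hsv[...,2]<90)
    for z0 in np.arange(.11,.16,.01):
        m=k&(abs(Z-z0)<.005)
        if m.sum()>2: print(n,z0.round(2),m.sum(),'x',np.percentile(xs[m],[2,98]).round(4))
E
```

```text
time: 12.72
ee_pos: [0.5401, 0.2425, 0.1334]
eef_rot: [0.994, -0.111, -0.001, 0.0]
ft_force: [-7.3, -0.3, 3.6]
width: 0.0007
(np.float64(-0.05324416956959836), np.float64(6.835754085818789e-05), array(0.13341113)) [-7.25647614 -0.25431293  3.55516456]
wrist 0.11 442 x [-0.059 -0.027]
wrist 0.12 655 x [-0.0599 -0.0259]
wrist 0.13 613 x [-0.0598 -0.0257]
wrist 0.14 356 x [-0.0587 -0.0447]
wrist 0.15 340 x [-0.0575 -0.0463]
```

View pics/w9.png

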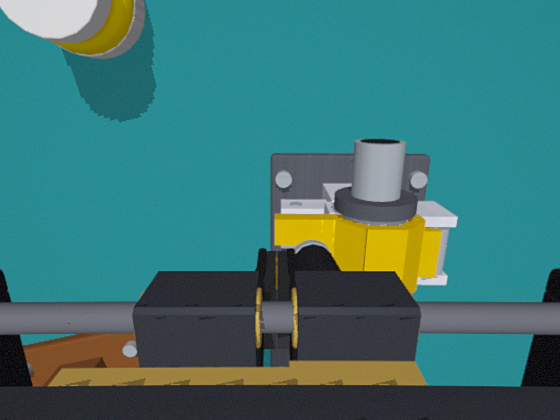

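The wrist picture shows the knob (318,262) up against the cap in the slot and the fingers against it. The 7 N resistance means it is home. I back off outwards, rise, and verify.

```bash
python3 -m creep '[{"x":-0.003,"y":0.0007,"z":0,"spin":0},{"x":-0.01,"y":0.0022,"z":0,"spin":0},{"x":-0.04,"y":0.009,"z":0,"spin":0},{"x":-0.07,"y":0.016,"z":0.03,"spin":0},{"x":-0.12,"y":0.027,"z":0.08,"spin":0},{"x":-0.13,"y":0.03,"z":0.12,"spin":0},{"x":-0.13,"y":0.03,"z":0.12,"spin":0},{"x":-0.13,"y":0.03,"z":0.12,"spin":0}]'
python3 - <<'E'
from h import *
a=shot('scene','s10');t=shot('top','t10')
for n,b in(('scene',a),('top',t)):
    capz(b);hsv=cv2.cvtColor(b['pixels'],cv2.COLOR_BGR2HSV);xs,ys,Z=sf(cloud(b))
    k=(abs(xs+.04)<.05)&(abs(ys)<.03)&(Z>.1)&(Z<.16)&(hsv[...,1]<120)&(hsv[...,2]<90)
    print(n,'knob',k.sum(),[np.percentile(q[k],[2,50,98]).round(4) for q in(xs,ys,Z)] if k.sum() else 0)
for nm,x,y in(('spray',.69,-.116),('pot',.453,.404),('jar',.645,-.355)):
    for tg in('t0','t10','s0','s10'):
        W=cloud(load(tg));k=(np.hypot(W[...,0]-x,W[...,1]-y)<.07)&(W[...,2]>.03);print(nm,tg,k.sum(),np.median(W[k],0).round(3) if k.sum() else 0)
p=proj(a,[.592,.2306,.1]).ravel().astype(int);c=a['pixels'][p[1]-50:p[1]+40,p[0]-65:p[0]+55];cv2.imwrite('pics/s10c.png',cv2.resize(c,None,fx=6,fy=6,interpolation=cv2.INTER_CUBIC))
E
```

```text
time: 13.78
ee_pos: [0.4118, 0.2714, 0.2531]
eef_rot: [0.994, -0.112, 0.0, 0.0]
ft_force: [0.0, -0.8, -0.5]
width: 0.0005
-0.05 9 [0.091 0.095] | -0.04 12 [0.091 0.097] | -0.03 20 [0.089 0.097] | -0.02 24 [0.092 0.101] | -0.01 25 [0.1   0.111] | 0.0 42 [0.104 0.11 ] | 0.01 50 [0.103 0.11 ] | 0.02 74 [0.092 0.107] | 0.03 34 [0.088 0.096] | 0.04 4 [0.091 0.094] | 
scene knob 74 [array([-0.0373, -0.0256, -0.0003]), array([-0.0114, -0.0037,  0.0289]), array([0.1021, 0.1294, 0.1368])]
-0.05 46 [0.089 0.097] | -0.04 38 [0.09 0.13] | -0.03 28 [0.092 0.134] | -0.02 56 [0.094 0.106] | -0.01 63 [0.104 0.111] | 0.0 63 [0.106 0.112] | 0.01 56 [0.103 0.111] | 0.02 48 [0.091 0.103] | 0.03 39 [0.089 0.094] | 
top knob 73 [array([-0.0448, -0.0351,  0.006 ]), array([-0.0097, -0.0009,  0.0279]), array([0.1029, 0.1336, 0.1394])]
spray t0 315 [ 0.69  -0.114  0.088]
spray t10 313 [ 0.69  -0.115  0.089]
spray s0 385 [ 0.711 -0.129  0.086]
spray s10 388 [ 0.711 -0.129  0.086]
pot t0 426 [0.453 0.403 0.058]
pot t10 0 0
pot s0 288 [0.46  0.398 0.056]
pot s10 288 [0.46  0.399 0.056]
jar t0 893 [ 0.642 -0.361  0.071]
jar t10 894 [ 0.643 -0.362  0.071]
jar s0 1070 [ 0.635 -0.358  0.067]
jar s10 1065 [ 0.635 -0.358  0.067]
```

View pics/s10c.png

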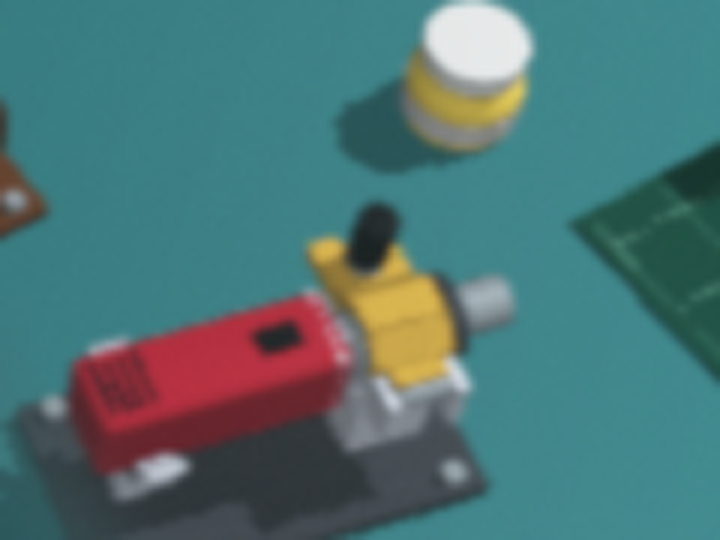

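The scene crop shows the cap closed, with the knob (375,240) standing up in the slot and leaning slightly inwards. The tool is in the stand and the bystanders have not moved. I hand in.

```bash
python3 -c "
from bench import r
r.close_job(); s=r.read_state(); print(s['time'],s['ft_force'])"
```

```text
the job is handed in; nothing more can be done
the job is handed in; nothing more can be done
```

The red heat tool is mounted hands-free in the dark stand, and I handed the job in about 14 s into the 58 s limit. I laid the neck in the saddle with the nozzle outwards and pushed the cap over until it fell shut. I then pushed the bolt up into the slot until it resisted with about 7 N, and backed the arm off.

**Last checks before handing in:**
- **Cap:** closed, with the tab top at about 0.095 m as specified.
- **Bolt:** standing in the slot, with the knob at about x = -35 mm in the stand's frame (about -34 mm expected) after release.
- **Tool:** before I closed the cap, the neck top was at 0.1025 m, which puts its axis about 0.5 mm high. I did not measure the neck again after that, but the last picture shows it in place.
- **Bystanders:** jar, spray bottle and paint pot within about 1 mm of where they started. The arm hid the pot from the top camera, so for it I only have the scene camera.
- **Robot:** clear of everything, with wrist force near zero.

**What disagreed:**
- The top and scene cameras differed by about 3 mm in places.
- The wrist camera put the neck about 2.5 mm to the +x side. It was taken while the arm was still settling, so I treated it as measurement bias because the round saddle centres the neck. If it were real, it would still be inside the 4 mm limit.
- The read-out after handing in gave no state, so nothing was checked after that point.

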